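# Aim the viewing panel at the test-tube rack

## Robot

A 6-joint arm with a two-finger parallel gripper is mounted at the origin on the work surface. World frame = base frame: x ahead of the robot, y to its left, z up, the work surface at z = 0. Lengths are in m, angles in rad, forces in N, time in s.
With the tool pointing down it reaches from about 0.25 to 0.725 m from the base axis. Payload 4 kg.
Tool frame: the origin (TCP) lies at the very end of the fingers, on their centre line; the grasp point (between the pads) lies 19 mm behind it; x points along the fingers, y is the direction in which the jaws open and shut, and the axes are right-handed (so a half turn about x gives the same grasp; the last joint's range is limited). The gripper opens to 85 mm and grips with 20 to 120 N. Pads are 22 mm wide; open, the fingers measure 114 mm over their backs; the gripper's body (76 mm by 85 mm) begins 54 mm behind the grasp point. The pads swing forward as they close: fully open they stand 13 mm farther back than shut.
Start: joints at [1.167, 0.241, 0.005, 1.335, 0, 1.571], TCP at [0.196, 0.46, 0.231] pointing down, gripper open.
Joint ranges: [-2.72, 2.72], [-1.05, 1.87], [-1.09, 1.28], [-1.99, 2.15], [-1.42, 1.44], [-3.14, 3.14]. Speed limits (rad/s): [2.79, 2.79, 3.14, 3.14, 3.14, 3.14].

## Interface

Orientations are given as a unit quaternion [x, y, z, w].
In Python, from workcell import get_obs, camera, job_done gives the robot as it stands. The module is installed in compiled form; this text tells all that it offers.
- The arm moves only by the tool arm_command, never from a script. Its argument "motion" is a list of rows, each an object of numbers: "x", "y", "z": the shift along the tool's x, y, z in m; "roll": the turn about the tool's x in rad; "fingers": the opening, from 0 (shut) to 1 (fully open). A call has 1 to 20 rows; each row shifts and turns the pose as measured when the row begins, along the tool's axes as they then stand; what a row does not reach is not made up. A row lasts 1/12 s, in which the tool goes at most 41.7 mm and 7.16 degrees, less where a joint would pass 70% of its speed; a pose out of reach is approached as far as the arm can. A call is refused whole if a number of a shift passes 0.0417 or a number of a turn 0.125, either way. A call with a gripper value outside its range is refused whole. The fingers move at their own pace and stop on an object; the grip force is fixed at half the most. Time passes only in rows, so rows that do not move let the fingers close. It gives the time, the measured TCP pose, the force and the opening at its end, in the units of the state.
- get_obs(): the state, without advancing time (a new reading comes with each control period).
- camera(name): name is "side" or "top" or "wrist"; returns a dict with "frame" (384x512x3 uint8, red, green, blue), "intrinsics" (3x3 intrinsics, pixels), "rvec" (rotation vector, rad) and "tvec" (3), from world to camera coordinates, as OpenCV has them. Camera axes: x right, y down, z forward; pixel columns grow to the right and rows downward; lengths in m; the calibration is good to about 2 mm. A picture is of the moment at which its call begins. There is no depth.
- job_done(): hands the job in, once; it reports no verdict.
The state is a dict: "clock": time; "joint_pos": joint angles; "joint_vel": joint speeds; "tau": joint torques, N m; "eef_pos": TCP position; "tool_rot": TCP orientation; "ft_force": force on the tool from outside, world axes, zero at the start; "ft_torque": the same for the moment, N m; "grip_width": finger opening in m.
Only numpy, scipy, OpenCV 4.12 (cv2) and the standard library are available. Lean on these libraries where they do the work, as an engineer would, in place of code of your own. Each camera call takes 0.05 s, during which the arm holds its last target.

## Task

The white viewing panel on the bench is turned aside and leaning back. Swivel it until its white face points straight at the middle of the test-tube rack, and tilt it up until it stands upright; then let go of it. Leave the rack, the bottles and the marker where they are.

Things in the scene. Friction and masses are not known exactly. Their poses are not given: they have to be found in the camera images.
- base: Fixed base of the viewing panel: a dark steel disc, 150 mm across, 18 mm high, screwed to the bench. Origin at the centre of its underside. On it turns a U-shaped aluminium yoke (crossbar 236 mm long, 26 to 38 mm above the bench, a post at each end) and in the yoke tilts the panel.
- yoke_frame (a point): Point at bench height on the vertical swivel axis, in the middle of the base, turning with the yoke: x points level the way the white face looks, y to the yoke's left along its crossbar (its posts stand at y = +110 and -110 mm), z up.
- post_left (a point): Centre of the top of the yoke's left post, 110 mm left (y) of the swivel axis, 160 mm above the bench. The post is 18 mm (x) by 14 mm (y), upright from the crossbar; its top 24 mm is a blue cap 22 by 18 mm. On its outer side a black knob for looks only, 75 mm up, stands out 10 mm. Axes as yoke_frame.
- post_right (a point): The same on the yoke's right post, 110 mm right of the swivel axis (y = -110 mm), 160 mm above the bench. Same post, cap and knob.
- panel_top (a point): Middle of the panel's top edge. The plate is 130 wide (y), 150 high (z), 16 mm thick, white in front (+x), grey behind, 38 mm clear of each post. Its level tilt axis along y crosses the swivel axis 75 mm above the bench, 115 mm below the top edge and 35 mm above the bottom edge. Axes turn with the panel: x out of the white face.
- yoke (a joint): Swivel of the yoke about the vertical axis, rad, growing anticlockwise seen from above; limits -1.5 and 1.5. Stiff friction joint (about 0.3 N m, some 3 N at a post): stays where it is left.
- panel (a joint): Tilt of the panel, rad: 0 is upright, positive is leaning back (top edge away from the side the white face looks to), limits -0.6 and 1.1. No stop at upright. Stiff friction joint (about 0.3 N m, plus up to 0.1 N m of weight): stays where it is left. Moves best when pushed from behind near the top edge, forwards and upwards along its arc.
- rack: Aluminium test-tube rack, loose, 134 mm (y) by 64 mm (x), its top 80 mm high, with six fixed tubes rising to 113 mm. Origin at the centre of its underside. It stands beyond the panel, to its left or right, 220 to 290 mm from the swivel axis. The panel needs to point at its middle, whichever way the rack itself is turned.
- reagent: Amber glass jar with a blue cap, loose, 72 mm across, 150 mm high, origin at the centre of its underside. Stands beyond the panel on the other side from the rack. Leave alone.
- cleaner: White plastic bottle with a red cap, loose, 68 mm across, 190 mm high, origin at the centre of its underside. Leave alone.
- marker: White marker pen with a black cap lying on the bench, loose, 120 mm long (x) by 22 mm, origin at the centre of its underside. Leave alone.
Not all that is in view belongs to the job. Several things look just like the rack: the one meant starts farthest to the robot's left.

How it is judged:
By the outcome, as a careful person would: the job done as asked, in the order asked, and still so for the second after the job is handed in, with the robot touching nothing.
It also fails if it takes over 51 s, if anything falls off the work surface, if the arm or the gripper's body presses on something with over 40 N, if the wrist force passes 120 N, or if a joint passes its speed limit or range.

## Working session

There is one attempt and no reset: what is moved stays moved. The work goes in short steps, Python scripts to look and compute and a tool call to move; the robot and the scene stay as the last step left them, time stands still between calls to the robot, and variables do not carry over. Pictures are saved under pics/ and viewed, and the job is handed in when it is done.

Besides the shell and the picture viewer there is one more tool, called after "Request:" as name(argument=value, ...), one argument or row to a line, values as JSON. arm_command: Moves the arm, as the interface text tells. Its arguments: {"type":"object","properties":{"motion":{"type":"array","items":{"type":"object","properties":{"x":{"type":"number"},"y":{"type":"number"},"z":{"type":"number"},"roll":{"type":"number"},"fingers":{"type":"number"}}}}},"required":["motion"]}

```bash
mkdir -p pics; cat > h.py <<'E'
import numpy as np,cv2
from workcell import get_obs,camera,job_done
def snap(n,f):
    c=camera(n); cv2.imwrite('pics/'+f+'.png',c['frame'][:,:,::-1]); np.savez('pics/'+f+'.npz',**c); return c
def load(f): return dict(np.load('pics/'+f+'.npz'))
def ray(c,u,v):
    R=cv2.Rodrigues(np.array(c['rvec'],float))[0];t=np.array(c['tvec'],float).ravel()
    d=R.T@np.linalg.inv(np.array(c['intrinsics']))@np.array([u,v,1.]); return -R.T@t,d/np.linalg.norm(d)
def onz(c,u,v,z):
    o,d=ray(c,u,v); return o+d*(z-o[2])/d[2]
def proj(c,P):
    return cv2.projectPoints(np.array(P,float).reshape(-1,3),np.array(c['rvec'],float),np.array(c['tvec'],float),np.array(c['intrinsics'],float),None)[0].reshape(-1,2)
E
python3 -c "
from h import *
for n in ['top','side','wrist']:
    c=snap(n,n+'0'); print(n,ray(c,256,192))
o=get_obs(); print(o)"
```

```text
top (array([ 0.42280933, -0.0090776 ,  1.59635717]), array([ 0.1017358 ,  0.01816971, -0.99464551]))
side (array([ 0.58448769, -0.91780173,  0.85004971]), array([-0.03243037,  0.79847875, -0.60114886]))
wrist (array([0.13536876, 0.48589457, 0.37365938]), array([ 0.2283254 , -0.08349838, -0.9699977 ]))
{'clock': 0.15, 'joint_pos': array([1.16704214e+00, 2.41225187e-01, 4.04637477e-03, 1.33518528e+00,
       3.35305382e-06, 1.57081277e+00]), 'joint_vel': array([-2.63524598e-04, -2.16418582e-03,  3.25793074e-03, -8.85256858e-05,
        1.68106729e-04, -2.01480701e-04]), 'tau': array([ 1.49996531e-04, -3.72633004e+01,  2.52639592e+01,  1.23540006e-02,
        5.77443961e-05,  1.86597767e-06]), 'eef_pos': array([0.19625233, 0.45936729, 0.23062966]), 'tool_rot': array([ 0.14124389,  0.69285773, -0.14232948,  0.69263313]), 'ft_force': array([0.44366625, 0.24486923, 0.95173019]), 'ft_torque': array([-0.00940562,  0.00303309, -0.01252878]), 'grip_width': 0.08556791708796137}
```

View pics/top0.png

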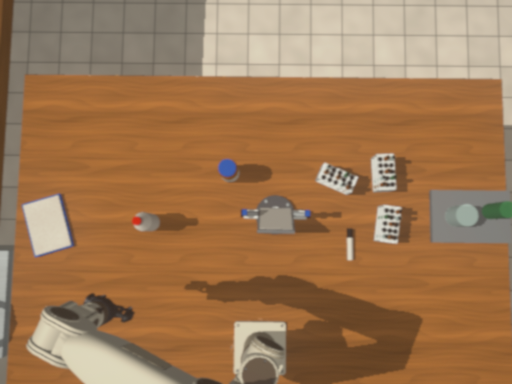

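View pics/side0.png

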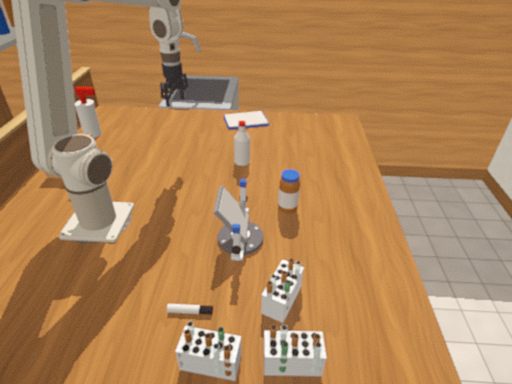

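View pics/wrist0.png

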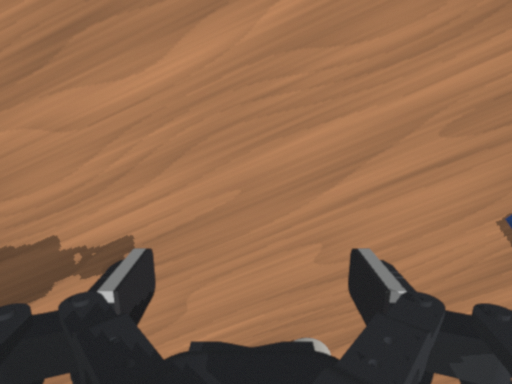

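```bash
python3 -c "
from h import *
a=cv2.imread('pics/top0.png'); b=cv2.imread('pics/side0.png')
cv2.imwrite('pics/c1.png',cv2.resize(a[140:270,220:420],None,fx=4,fy=4,interpolation=cv2.INTER_CUBIC))
cv2.imwrite('pics/c2.png',cv2.resize(b[165:385,160:350],None,fx=2.7,fy=2.7,interpolation=cv2.INTER_CUBIC))
"
```

```text
(no output)
```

View pics/c1.png

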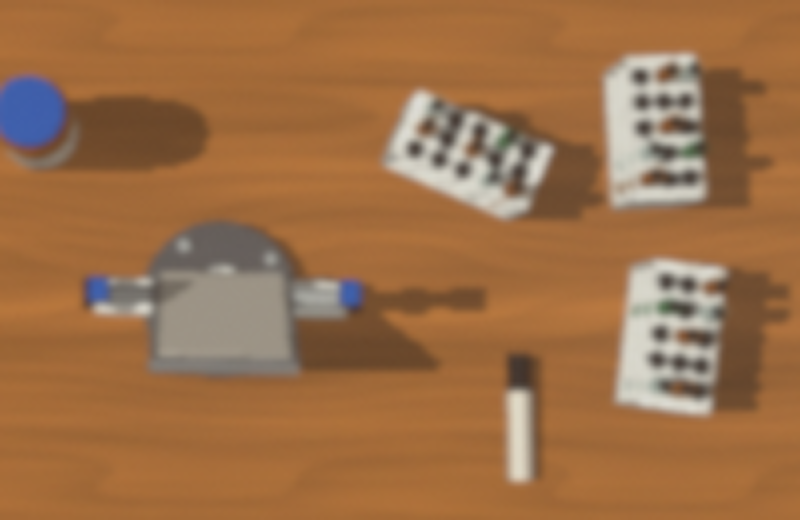

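View pics/c2.png

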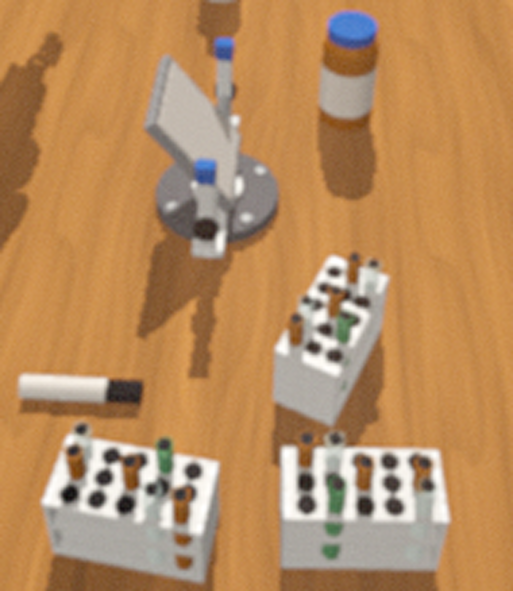

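```bash
cat > m.py <<'E'
from h import *
t=load('top0');s=load('side0')
cr=lambda u,v:(220+u/4-.375,140+v/4-.375)
L=onz(t,*cr(97,290),.16);R=onz(t,*cr(351,294),.16)
c=(L+R)/2; d=(L-R)[:2]; yaw=np.arctan2(-d[0],d[1])
print('L',L,'R',R,'c',c,np.linalg.norm(d),'yaw',yaw)
for uv in [(418,90),(553,147),(388,158)]: print(onz(t,*cr(*uv),.08))
# side: cap tops
cs=lambda u,v:(160+u/2.7-.3,165+v/2.7-.3)
print('side',onz(s,*cs(224,43),.16),onz(s,*cs(205,165),.16))
for uv in [(337,257),(387,272),(333,362),(277,345)]: print(onz(s,*cs(*uv),.08))
for uv in [(276,402),(330,420)]: print(onz(s,*cs(*uv),0))
E
python3 m.py
```

```text
L [0.49895446 0.05848217 0.16      ] R [ 0.49781018 -0.16225817  0.16      ] c [ 0.49838232 -0.051888    0.16      ] 0.22074330710089968 yaw -0.005183797207964366
[ 0.69184627 -0.23257651  0.08      ]
[ 0.63987366 -0.35714202  0.08      ]
[ 0.62805013 -0.20476114  0.08      ]
side [0.50036179 0.05748961 0.16      ] [ 0.49863753 -0.16270033  0.16      ]
[ 0.63990583 -0.20696947  0.08      ]
[ 0.69106123 -0.22401462  0.08      ]
[ 0.63490815 -0.33904756  0.08      ]
[ 0.58172964 -0.32322542  0.08      ]
[ 5.83142450e-01 -3.30694481e-01  1.11022302e-16]
[ 6.36781224e-01 -3.47455018e-01 -1.11022302e-16]
```

```bash
cat > fit.py <<'E'
from h import *
from scipy.optimize import minimize
import sys
def box(x,y,a):
    P=np.array([[i*.032,j*.067,k*.08] for i in(-1,1) for j in(-1,1) for k in(0,1)])
    Rz=np.array([[np.cos(a),-np.sin(a),0],[np.sin(a),np.cos(a),0],[0,0,1]]); return P@Rz.T+[x,y,0]
views=[(load('top0'),(310,155,362,200)),(load('side0'),(258,255,308,325))]
G=4
def seg(c,r):
    f=c['frame'][r[1]:r[3],r[0]:r[2]]; f=cv2.resize(f,None,fx=G,fy=G,interpolation=cv2.INTER_LINEAR).astype(int)
    sat=f.max(2)-f.min(2); m=((sat<50)&(f.max(2)>115)).astype(np.uint8)
    m=cv2.morphologyEx(m,cv2.MORPH_CLOSE,np.ones((25,25))); return m
S=[seg(*v) for v in views]
def hull(c,r,P):
    p=(proj(c,P)-[r[0],r[1]]+.5)*G-.5
    return cv2.convexHull(p.astype(np.float32)).reshape(-1,2)
def cost(q,which=(0,1)):
    J=0
    for i in which:
        c,r=views[i]; m=np.zeros(S[i].shape,np.uint8)
        cv2.fillConvexPoly(m,np.round(hull(c,r,box(*q))*16).astype(np.int32),1,shift=4)
        J+=(m!=S[i]).sum()/S[i].sum()
    return J
for w in [(0,),(1,),(0,1)]:
    best=min((minimize(cost,[.635,-.28,a],args=(w,),method='Nelder-Mead',options=dict(initial_simplex=np.array([[.635,-.28,a],[.65,-.28,a],[.635,-.265,a],[.635,-.28,a+.2]]))) for a in(.2,.4,.6,-.4,)),key=lambda r:r.fun)
    print(w,best.x,best.fun)
q=best.x
out=[]
for i,(c,r) in enumerate(views):
    f=cv2.resize(c['frame'][r[1]:r[3],r[0]:r[2],::-1],None,fx=G,fy=G); 
    cv2.polylines(f,[np.int32(hull(c,r,box(*q)))],True,(0,0,255),1)
    mm=cv2.cvtColor(S[i]*255,cv2.COLOR_GRAY2BGR); o=np.hstack([f,mm]); o=cv2.copyMakeBorder(o,0,0,0,420-o.shape[1],cv2.BORDER_CONSTANT); out.append(o)
cv2.imwrite('pics/fit_%s.png'%(sys.argv[1] if len(sys.argv)>1 else 'a'),np.vstack(out))
E
python3 fit.py
```

```text
(0,) [ 0.63508714 -0.28427992 -0.4011195 ] 0.0787037037037037
(1,) [ 0.63571494 -0.28056597 -0.39863856] 0.05449950163747686
(0, 1) [ 0.63595299 -0.2818609  -0.40381193] 0.14222608929753838
```

View pics/fit_a.png

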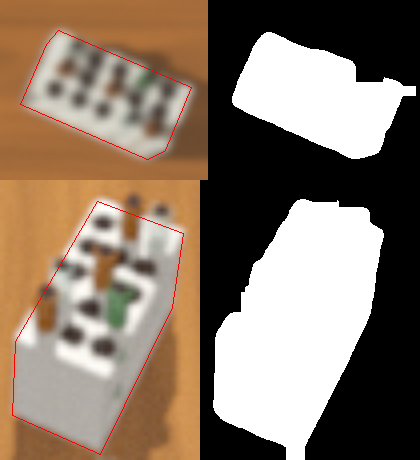

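```bash
cat >> h.py <<'E'
from scipy.spatial.transform import Rotation as Ro
def tool(): 
    o=get_obs(); return o['eef_pos'],Ro.from_quat(o['tool_rot']).as_matrix(),o
def to(P,yaw=None):
    p,R,o=tool(); d=R.T@(np.array(P)-p); out=dict(local=d.round(4))
    cur=np.arctan2(R[1,1],R[0,1]); out['jawyaw']=round(cur,4)
    if yaw is not None: # roll about tool x (down): +roll lowers world yaw
        dy=(yaw-cur+np.pi/2)%np.pi-np.pi/2; out['roll']=round(-dy,4)
    return out
E
python3 -c "
from h import *
p,R,o=tool(); print(p,R.round(3)); print(to([.499,.058,.231],-.005))
t=load('top0')
print('jar',onz(t,228,168,.15),'cleaner',onz(t,137,221,.19),'marker',onz(t,350,245,.02))
for uv in [(150,370),(298,372)]: print(onz(t,220+uv[0]/4,140+uv[1]/4,.14))
s=load('side0')
# tilt from the side view: project top edge midpoint/corners for tilt values
ax=np.array([.499,-.052,.075])
for th in (.5,.6,.7,.8,.9):
    P=[ax+[-.115*np.sin(th)+ox*np.cos(th),yy,.115*np.cos(th)+ox*np.sin(th)] for ox in(.008,-.008) for yy in(.065,-.065)]
    print(th,proj(t,P).round(1).tolist(),proj(s,P).round(1).tolist())
"
```

```text
[0.19625233 0.45936729 0.23062966] [[-0.001  0.393  0.92 ]
 [-0.001  0.92  -0.393]
 [-1.    -0.002 -0.   ]]
{'local': array([ 0.    , -0.2501,  0.4361]), 'jawyaw': np.float64(1.167), 'roll': np.float64(1.172)}
jar [0.65494096 0.11729736 0.15      ] cleaner [0.46331415 0.42009091 0.19      ] marker [ 0.38597403 -0.33880412  0.02      ]
[0.42892581 0.01055409 0.14      ]
[ 0.42856519 -0.11932244  0.14      ]
0.5 [[256.7, 226.0], [294.7, 226.4], [256.7, 230.1], [294.5, 230.5]] [[225.8, 182.9], [220.5, 209.2], [221.5, 184.7], [215.8, 211.0]]
0.6 [[256.7, 229.0], [294.6, 229.4], [256.7, 232.9], [294.4, 233.3]] [[222.7, 184.2], [217.0, 210.4], [218.7, 186.3], [212.7, 212.6]]
0.7 [[256.7, 231.8], [294.4, 232.2], [256.7, 235.4], [294.2, 235.8]] [[219.8, 185.6], [213.8, 212.0], [216.1, 188.1], [209.9, 214.5]]
0.8 [[256.7, 234.5], [294.3, 234.9], [256.7, 237.7], [294.0, 238.1]] [[217.1, 187.4], [210.9, 213.7], [213.8, 190.1], [207.4, 216.5]]
0.9 [[256.7, 236.8], [294.1, 237.2], [256.7, 239.6], [293.8, 240.0]] [[214.6, 189.3], [208.3, 215.7], [211.8, 192.3], [205.2, 218.8]]
```

Request:
arm_command(
  motion=[
    {"z": 0.036, "y": -0.0205},
    {"z": 0.036, "y": -0.0205},
    {"z": 0.036, "y": -0.0205},
    {"z": 0.036, "y": -0.0205},
    {"z": 0.036, "y": -0.0205},
    {"z": 0.036, "y": -0.0205},
    {"z": 0.036, "y": -0.0205},
    {"z": 0.036, "y": -0.0205},
    {"z": 0.036, "y": -0.0205},
    {"z": 0.036, "y": -0.0205},
    {"z": 0.036, "y": -0.0205},
    {"z": 0.036, "y": -0.0205},
  ],
)

```text
schema error: expected keys x, y, z, roll, fingers
```

Request:
arm_command(
  motion=[
    {"roll": 0.12, "fingers": 0.6},
    {"roll": 0.12, "fingers": 0.6},
    {"roll": 0.12, "fingers": 0.6},
    {"roll": 0.12, "fingers": 0.6},
    {"roll": 0.12, "fingers": 0.6},
    {"roll": 0.12, "fingers": 0.6},
    {"roll": 0.12, "fingers": 0.6},
    {"roll": 0.12, "fingers": 0.6},
    {"roll": 0.12, "fingers": 0.6},
  ],
)

```text
schema error: expected keys x, y, z, roll, fingers
```

```bash
python3 -c "
from h import *
print(to([.499,.058,.231],-.005)); p,R,o=tool(); print(p,R.round(3),o['clock'],o['grip_width'],o['joint_pos'])
snap('wrist','w1')"
```

```text
{'local': array([ 0.    , -0.2501,  0.4361]), 'jawyaw': np.float64(1.167), 'roll': np.float64(1.172)}
[0.19625233 0.45936729 0.23062966] [[-0.001  0.393  0.92 ]
 [-0.001  0.92  -0.393]
 [-1.    -0.002 -0.   ]] 0.15 0.08556791708796137 [1.16704214e+00 2.41225187e-01 4.04637477e-03 1.33518528e+00
 3.35305382e-06 1.57081277e+00]
```

All five keys are needed.

Request:
arm_command(
  motion=[
    {"x": 0, "z": 0.036, "y": -0.0205, "roll": 0, "fingers": 1},
    {"x": 0, "z": 0.036, "y": -0.0205, "roll": 0, "fingers": 1},
    {"x": 0, "z": 0.036, "y": -0.0205, "roll": 0, "fingers": 1},
    {"x": 0, "z": 0.036, "y": -0.0205, "roll": 0, "fingers": 1},
    {"x": 0, "z": 0.036, "y": -0.0205, "roll": 0, "fingers": 1},
    {"x": 0, "z": 0.036, "y": -0.0205, "roll": 0, "fingers": 1},
    {"x": 0, "z": 0.036, "y": -0.0205, "roll": 0, "fingers": 1},
    {"x": 0, "z": 0.036, "y": -0.0205, "roll": 0, "fingers": 1},
    {"x": 0, "z": 0.036, "y": -0.0205, "roll": 0, "fingers": 1},
    {"x": 0, "z": 0.036, "y": -0.0205, "roll": 0, "fingers": 1},
    {"x": 0, "z": 0.036, "y": -0.0205, "roll": 0, "fingers": 1},
    {"x": 0, "z": 0.036, "y": -0.0205, "roll": 0, "fingers": 1},
  ],
)

```text
clock: 1.2
eef_pos: [0.4988, 0.0656, 0.2279]
tool_rot: [0.135, 0.695, -0.135, 0.693]
ft_force: [0.2, 0.4, -0.3]
grip_width: 0.0852
```

Request:
arm_command(
  motion=[
    {"x": 0, "y": 0, "z": 0, "roll": 0.12, "fingers": 0.6},
    {"x": 0, "y": 0, "z": 0, "roll": 0.12, "fingers": 0.6},
    {"x": 0, "y": 0, "z": 0, "roll": 0.12, "fingers": 0.6},
    {"x": 0, "y": 0, "z": 0, "roll": 0.12, "fingers": 0.6},
    {"x": 0, "y": 0, "z": 0, "roll": 0.12, "fingers": 0.6},
    {"x": 0, "y": 0, "z": 0, "roll": 0.12, "fingers": 0.6},
    {"x": 0, "y": 0, "z": 0, "roll": 0.12, "fingers": 0.6},
    {"x": 0, "y": 0, "z": 0, "roll": 0.12, "fingers": 0.6},
    {"x": 0, "y": 0, "z": 0, "roll": 0.12, "fingers": 0.6},
  ],
)

```text
clock: 1.95
eef_pos: [0.5034, 0.0541, 0.224]
tool_rot: [0.483, 0.516, -0.487, 0.514]
ft_force: [0.1, 0.6, -0.5]
grip_width: 0.0511
```

```bash
python3 -c "
from h import *
print(to([.499,.058,.231],-.005)); p,R,o=tool(); print(p,R.round(3),o['clock'],o['grip_width'],o['joint_pos'])
c=snap('wrist','w1'); print(proj(c,[.499,.058,.16]))"
```

```text
{'local': array([-0.007 , -0.0042, -0.0041]), 'jawyaw': np.float64(0.0605), 'roll': np.float64(0.0655)}
[0.503382   0.05414862 0.2239545 ] [[-0.006  0.998  0.061]
 [-0.002  0.06  -0.998]
 [-1.    -0.006  0.001]] 1.95 0.051094622909393025 [ 1.07865240e-01  2.61165475e-01  1.28897024e-02  1.32857510e+00
 -1.18047973e-03  1.61812577e+00]
[[245.43033847 207.5698051 ]]
```

View pics/w1.png

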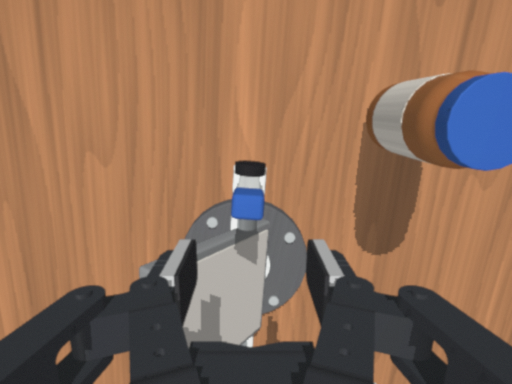

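Request:
arm_command(
  motion=[
    {"x": 0, "y": -0.004, "z": -0.004, "roll": 0.065, "fingers": 0.6},
    {"x": 0.025, "y": 0, "z": 0, "roll": 0, "fingers": 0.6},
    {"x": 0.025, "y": 0, "z": 0, "roll": 0, "fingers": 0.6},
    {"x": 0.025, "y": 0, "z": 0, "roll": 0, "fingers": 0.6},
    {"x": 0.02, "y": 0, "z": 0, "roll": 0, "fingers": 0.6},
    {"x": 0, "y": 0, "z": 0, "roll": 0, "fingers": 0.28},
    {"x": 0, "y": 0, "z": 0, "roll": 0, "fingers": 0.28},
    {"x": 0, "y": 0, "z": 0, "roll": 0, "fingers": 0.28},
    {"x": 0, "y": 0, "z": 0, "roll": 0, "fingers": 0.28},
  ],
)

```text
clock: 2.75
eef_pos: [0.5, 0.0581, 0.128]
tool_rot: [0.497, 0.502, -0.499, 0.502]
ft_force: [1.1, 0.2, 0.7]
grip_width: 0.0237
```

```bash
python3 -c "
from h import *
print(to([.499,.058,.13],-.005)); p,R,o=tool(); print(p,R.round(3),o['clock'],o['grip_width'],o['ft_force'])
c=snap('side','s1'); cv2.imwrite('pics/s1c.png',cv2.resize(c['frame'][130:270,180:330,::-1],None,fx=4,fy=4))"
```

```text
{'local': array([-0.002 , -0.001 ,  0.0001]), 'jawyaw': np.float64(0.0072), 'roll': np.float64(0.0122)}
[0.49997245 0.05814136 0.12804631] [[-0.002  1.     0.007]
 [-0.001  0.007 -1.   ]
 [-1.    -0.002  0.001]] 2.75 0.023749589028723088 [1.12416057 0.15632194 0.68930188]
```

View pics/s1c.png

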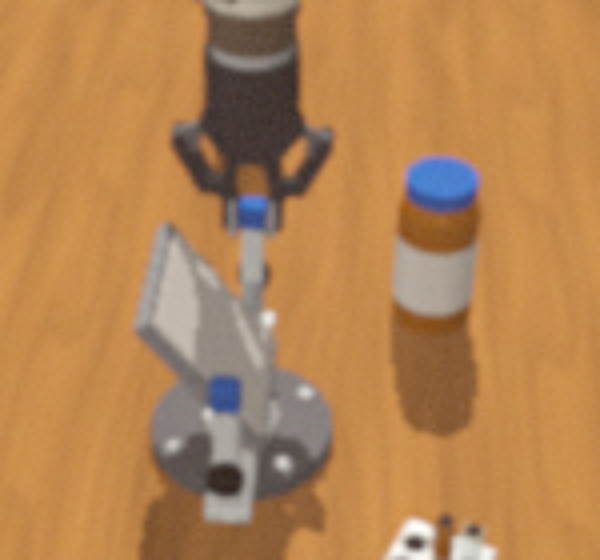

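Request:
arm_command(
  motion=[
    {"x": 0, "y": 0.0066, "z": 0.0002, "roll": 0.06, "fingers": 0.28},
    {"x": 0, "y": 0.0066, "z": 0.0002, "roll": 0.06, "fingers": 0.28},
    {"x": 0, "y": 0.0066, "z": 0.0002, "roll": 0.06, "fingers": 0.28},
    {"x": 0, "y": 0.0066, "z": 0.0002, "roll": 0.06, "fingers": 0.28},
    {"x": 0, "y": 0.0066, "z": 0.0002, "roll": 0.06, "fingers": 0.28},
    {"x": 0, "y": 0.0066, "z": 0.0002, "roll": 0.06, "fingers": 0.28},
  ],
)

```text
clock: 3.3
eef_pos: [0.5335, 0.0522, 0.131]
tool_rot: [-0.579, -0.404, 0.586, -0.398]
ft_force: [-1.7, 1.7, -2.9]
grip_width: 0.0238
```

```bash
cat > arc.py <<'E'
from h import *
p,R,o=tool(); v=p[:2]-[.499,-.052]; print('r',np.hypot(*v),'yoke',np.arctan2(v[1],v[0])-np.pi/2,'jaw',np.arctan2(R[1,1],R[0,1]),'z',p[2],o['clock'],o['grip_width'],o['ft_force'].round(1))
E
python3 arc.py
```

```text
r 0.10976326365117417 yoke -0.31974966824866846 jaw -0.36445540826789996 z 0.13095618147575605 3.3 0.023782049736545467 [-1.7  1.7 -2.9]
```

Request:
arm_command(
  motion=[
    {"x": 0.0005, "y": 0.0075, "z": 0.0002, "roll": 0.06, "fingers": 0.28},
    {"x": 0.0005, "y": 0.0075, "z": 0.0002, "roll": 0.06, "fingers": 0.28},
    {"x": 0.0005, "y": 0.0075, "z": 0.0002, "roll": 0.06, "fingers": 0.28},
    {"x": 0.0005, "y": 0.0075, "z": 0.0002, "roll": 0.06, "fingers": 0.28},
    {"x": 0.0005, "y": 0.0075, "z": 0.0002, "roll": 0.06, "fingers": 0.28},
    {"x": 0.0005, "y": 0.0075, "z": 0.0002, "roll": 0.06, "fingers": 0.28},
    {"x": 0.0005, "y": 0.0075, "z": 0.0002, "roll": 0.06, "fingers": 0.28},
    {"x": 0.0005, "y": 0.0075, "z": 0.0002, "roll": 0.06, "fingers": 0.28},
  ],
)

```text
clock: 3.97
eef_pos: [0.5791, 0.0234, 0.1309]
tool_rot: [-0.657, -0.253, 0.668, -0.239]
ft_force: [-1.7, 2.0, -1.4]
grip_width: 0.0238
```

```bash
python3 arc.py
```

```text
r 0.11002253808563253 yoke -0.8151795519725196 jaw -0.8597693442281756 z 0.13087819556031896 3.9667 0.02377284501076284 [-1.7  2.  -1.4]
```

Request:
arm_command(
  motion=[
    {"x": 0.0005, "y": 0.0075, "z": 0.0002, "roll": 0.055, "fingers": 0.28},
    {"x": 0.0005, "y": 0.0075, "z": 0.0002, "roll": 0.055, "fingers": 0.28},
    {"x": 0.0005, "y": 0.0075, "z": 0.0002, "roll": 0.055, "fingers": 0.28},
    {"x": 0, "y": 0.001, "z": 0, "roll": 0, "fingers": 0.28},
    {"x": 0, "y": 0, "z": 0, "roll": 0, "fingers": 0.28},
  ],
)

```text
clock: 4.38
eef_pos: [0.5931, 0.0064, 0.132]
tool_rot: [-0.676, -0.198, 0.687, -0.18]
ft_force: [-1.2, 1.5, -0.7]
grip_width: 0.0238
```

```bash
python3 arc.py; python3 -c "
from h import *
for n in('top','side'):
    c=snap(n,n+'2')
c=load('side2');a=cv2.resize(c['frame'][130:270,180:330,::-1],None,fx=2.6,fy=2.6)
c=load('top2');b=cv2.resize(c['frame'][150:250,220:350,::-1],None,fx=3,fy=3.64)
cv2.imwrite('pics/c3.png',np.hstack([a,b]))"
```

```text
r 0.11071817035027462 yoke -1.0156895270588642 jaw -1.0296600490313106 z 0.1320406574377402 4.3833 0.023841930488973942 [-1.2  1.5 -0.7]
```

View pics/c3.png

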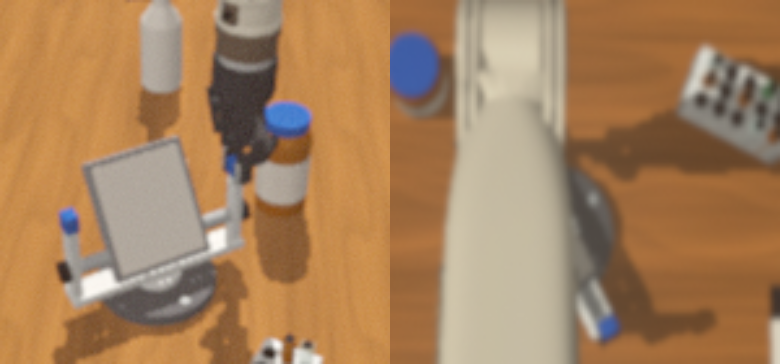

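```bash
cat > caps.py <<'E'
from h import *
import sys
def caps(n,z=.16):
    c=load(n); hsv=cv2.cvtColor(c['frame'],cv2.COLOR_RGB2HSV); m=cv2.inRange(hsv,(108,110,60),(128,255,255))
    k,l,st,ce=cv2.connectedComponentsWithStats(m)
    for i in range(1,k):
        if st[i,4]>8:
            P=onz(c,*ce[i],z)
            if abs(P[0]-.5)<.2 and abs(P[1]+.05)<.2: print(n,st[i],ce[i].round(1),'z.15:',onz(c,*ce[i],.15).round(4),'ang',round(np.arctan2(*(onz(c,*ce[i],.15)[:2]-[.499,-.052])[::-1]),4))
for n in sys.argv[1:]: caps(n)
E
python3 caps.py top0 side0 top2 side2
```

```text
top0 [219 160  17  16 208] [226.8 167.5] z.15: [0.6567 0.1215 0.15  ] ang 0.8331
top0 [242 210   5   5  20] [243.9 212. ] z.15: [0.4997 0.0589 0.15  ] ang 1.564
top0 [306 211   4   5  18] [307.3 213. ] z.15: [ 0.4988 -0.1632  0.15  ] ang -1.5729
side0 [282 170  17  12 161] [290.  175.5] z.15: [0.6572 0.1136 0.15  ] ang 0.8083
side0 [240 180   6   7  31] [242.6 182.6] z.15: [0.4998 0.0603 0.15  ] ang 1.5637
side0 [232 224   8   9  46] [235.4 228.3] z.15: [ 0.4978 -0.1623  0.15  ] ang -1.582
top2 [219 160  16  16 204] [226.8 167.5] z.15: [0.6568 0.1216 0.15  ] ang 0.8329
top2 [290 238   6   4  18] [292.3 239.4] z.15: [ 0.4063 -0.1109  0.15  ] ang -2.5755
side2 [282 170  17  12 105] [290.2 176.2] z.15: [0.6578 0.1093 0.15  ] ang 0.7932
side2 [267 190   4   6  18] [268.3 192.3] z.15: [0.586  0.0135 0.15  ] ang 0.6449
side2 [204 211   5   9  32] [206.2 215. ] z.15: [ 0.4064 -0.1109  0.15  ] ang -2.5745
```

Request:
arm_command(
  motion=[
    {"x": 0.0005, "y": 0.003, "z": 0.0005, "roll": 0.01, "fingers": 0.28},
    {"x": 0.0005, "y": 0.002, "z": 0.0, "roll": 0.01, "fingers": 0.28},
    {"x": 0, "y": 0.0, "z": 0, "roll": 0, "fingers": 0.28},
  ],
)

```text
clock: 4.73
eef_pos: [0.5953, 0.0032, 0.1323]
tool_rot: [-0.678, -0.192, 0.688, -0.174]
ft_force: [-0.7, -0.0, -0.5]
grip_width: 0.0236
```

```bash
python3 arc.py; python3 -c "
from h import *
for n in('top','side'): snap(n,n+'3')"; python3 caps.py top3 side3
```

```text
r 0.11102783725595305 yoke -1.050135199983646 jaw -1.0478072621402188 z 0.132265903306104 4.7333 0.02363207594197604 [-0.7 -0.  -0.5]
top3 [219 160  17  16 206] [226.9 167.5] z.15: [0.6568 0.1213 0.15  ] ang 0.8321
top3 [290 238   5   5  19] [291.6 240. ] z.15: [ 0.4041 -0.1087  0.15  ] ang -2.603
side3 [282 170  17  12 117] [290.1 175.7] z.15: [0.6575 0.1124 0.15  ] ang 0.8036
side3 [268 190   3   7  16] [268.9 192.6] z.15: [0.588  0.0118 0.15  ] ang 0.6217
side3 [203 210   6   9  35] [205.8 214.1] z.15: [ 0.4048 -0.1073  0.15  ] ang -2.6107
```

Request:
arm_command(
  motion=[
    {"x": 0, "y": -0.001, "z": 0, "roll": 0, "fingers": 0.6},
    {"x": 0, "y": 0, "z": 0, "roll": 0, "fingers": 0.6},
    {"x": 0, "y": 0, "z": 0, "roll": 0, "fingers": 0.6},
    {"x": -0.02, "y": 0, "z": 0, "roll": 0, "fingers": 0.6},
    {"x": -0.04, "y": 0, "z": 0, "roll": 0, "fingers": 0.6},
    {"x": -0.04, "y": 0, "z": 0, "roll": 0, "fingers": 0.6},
    {"x": -0.03, "y": 0, "z": 0, "roll": 0, "fingers": 0},
    {"x": 0, "y": 0, "z": 0, "roll": 0, "fingers": 0},
  ],
)

```text
clock: 5.5
eef_pos: [0.5961, -0.0001, 0.2641]
tool_rot: [-0.676, -0.191, 0.69, -0.175]
ft_force: [0.7, 0.3, 1.7]
grip_width: 0.0278
```

```bash
python3 -c "
from h import *
for n in('top','side','wrist'): snap(n,n+'4')
u=np.array([np.cos(-1.036),np.sin(-1.036)]); a=np.array([.499,-.052])
print(a-.13*u, to([*(a-.13*u),.26],-1.036)); c=load('wrist4')
o=get_obs();print(o['eef_pos'],o['clock'])
"; python3 caps.py top4 side4
```

```text
[0.43274344 0.05984842] {'local': array([ 0.0039, -0.1319,  0.1093]), 'jawyaw': np.float64(-1.0486), 'roll': np.float64(-0.0126)}
[5.93265502e-01 9.36751589e-05 2.57035919e-01] 5.65
top4 [219 160  16  16 203] [226.8 167.4] z.15: [0.657  0.1216 0.15  ] ang 0.8327
top4 [290 238   5   5  18] [291.6 239.9] z.15: [ 0.4045 -0.1086  0.15  ] ang -2.6018
side4 [282 170  17  12 127] [290.1 175.7] z.15: [0.6574 0.1125 0.15  ] ang 0.8043
side4 [269 191   5   8  32] [271.  194.2] z.15: [0.5946 0.0037 0.15  ] ang 0.5274
side4 [203 210   6   9  37] [205.9 214.1] z.15: [ 0.405  -0.1073  0.15  ] ang -2.6099
```

View pics/wrist4.png

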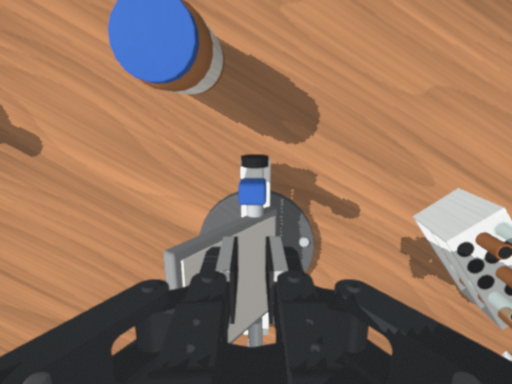

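Request:
arm_command(
  motion=[
    {"x": 0, "y": -0.0264, "z": 0.022, "roll": 0, "fingers": 0},
    {"x": 0, "y": -0.0264, "z": 0.022, "roll": 0, "fingers": 0},
    {"x": 0, "y": -0.0264, "z": 0.022, "roll": 0, "fingers": 0},
    {"x": 0, "y": -0.0264, "z": 0.022, "roll": 0, "fingers": 0},
    {"x": 0, "y": -0.0264, "z": 0.022, "roll": 0, "fingers": 0},
    {"x": 0, "y": 0, "z": 0, "roll": -0.12, "fingers": 0},
    {"x": 0, "y": 0, "z": 0, "roll": -0.12, "fingers": 0},
    {"x": 0, "y": 0, "z": 0, "roll": -0.12, "fingers": 0},
    {"x": 0, "y": 0, "z": 0, "roll": -0.12, "fingers": 0},
    {"x": 0, "y": 0, "z": 0, "roll": -0.12, "fingers": 0},
    {"x": 0, "y": 0, "z": 0, "roll": -0.12, "fingers": 0},
    {"x": 0, "y": 0, "z": 0, "roll": -0.12, "fingers": 0},
    {"x": 0, "y": 0, "z": 0, "roll": -0.12, "fingers": 0},
    {"x": 0, "y": 0, "z": 0, "roll": -0.12, "fingers": 0},
    {"x": 0, "y": 0, "z": 0, "roll": -0.12, "fingers": 0},
    {"x": 0, "y": 0, "z": 0, "roll": -0.12, "fingers": 0},
    {"x": 0, "y": 0, "z": 0, "roll": -0.12, "fingers": 0},
    {"x": 0, "y": 0, "z": 0, "roll": -0.08, "fingers": 0},
    {"x": 0, "y": 0, "z": 0, "roll": 0, "fingers": 0},
  ],
)

```text
clock: 7.23
eef_pos: [0.3969, 0.0578, 0.2198]
tool_rot: [0.33, 0.651, -0.37, 0.574]
ft_force: [0.0, 0.2, -0.7]
grip_width: -0.0001
```

```bash
cat > beh.py <<'E'
from h import *
import sys
th=-1.037
u=np.array([np.cos(th),np.sin(th)]); a=np.array([.499,-.052])
b=float(sys.argv[1]);z=float(sys.argv[2])
p,R,o=tool(); v=p[:2]-a; print('along',(v@u).round(4),'lat',(v@[-u[1],u[0]]).round(4),'z',p[2].round(4),'ft',o['ft_force'].round(1),o['clock'],o['joint_pos'].round(2), 'w',o['grip_width'])
print(to([*(a-b*u),z],th+np.pi/2), R.round(3).tolist())
E
python3 beh.py .13 .135
```

```text
along -0.1465 lat -0.032 z 0.2198 ft [ 0.   0.2 -0.7] 7.2333 [ 0.13  0.15 -0.15  1.39  0.02  1.17] w -5.305911952624716e-05
{'local': array([0.0798, 0.0405, 0.0219]), 'jawyaw': np.float64(0.536), 'roll': np.float64(0.0022)} [[-0.122, 0.855, 0.504], [0.005, 0.508, -0.861], [-0.993, -0.103, -0.066]]
```

Request:
arm_command(
  motion=[
    {"x": 0, "y": 0.02, "z": 0.011, "roll": 0, "fingers": 0},
    {"x": 0, "y": 0.02, "z": 0.011, "roll": 0, "fingers": 0},
    {"x": 0.02, "y": 0, "z": 0, "roll": 0, "fingers": 0},
    {"x": 0.025, "y": 0, "z": 0, "roll": 0, "fingers": 0},
    {"x": 0.02, "y": 0, "z": 0, "roll": 0, "fingers": 0},
    {"x": 0, "y": 0, "z": 0, "roll": 0, "fingers": 0},
  ],
)

```text
clock: 7.73
eef_pos: [0.4304, 0.0586, 0.14]
tool_rot: [0.331, 0.652, -0.377, 0.569]
ft_force: [-0.8, -0.4, -0.7]
grip_width: 0.0001
```

```bash
python3 beh.py .10 .14
```

```text
along -0.1301 lat -0.0028 z 0.14 ft [-0.8 -0.4 -0.7] 7.7333 [ 0.12  0.28 -0.2   1.22  0.02  1.17] w 0.0001175418949657667
{'local': array([-0.0024,  0.0031,  0.0299]), 'jawyaw': np.float64(0.5227), 'roll': np.float64(-0.0111)} [[-0.134, 0.861, 0.491], [0.003, 0.496, -0.868], [-0.991, -0.115, -0.069]]
```

Request:
arm_command(
  motion=[
    {"x": -0.001, "y": 0.0015, "z": 0.015, "roll": 0, "fingers": 0},
    {"x": -0.001, "y": 0.0015, "z": 0.015, "roll": 0, "fingers": 0},
    {"x": -0.0005, "y": 0, "z": 0.007, "roll": 0, "fingers": 0},
    {"x": -0.0005, "y": 0, "z": 0.007, "roll": 0, "fingers": 0},
    {"x": -0.0005, "y": 0, "z": 0.007, "roll": 0, "fingers": 0},
    {"x": -0.0005, "y": 0, "z": 0.007, "roll": 0, "fingers": 0},
  ],
)

```text
clock: 8.23
eef_pos: [0.4548, 0.0152, 0.1396]
tool_rot: [0.333, 0.659, -0.376, 0.559]
ft_force: [-8.5, 14.8, 15.3]
grip_width: 0.0001
```

```bash
python3 beh.py .03 .14; python3 -c "
from h import *
c=snap('side','side5'); cv2.imwrite('pics/s5c.png',cv2.resize(c['frame'][130:270,180:330,::-1],None,fx=4,fy=4))"
```

```text
along -0.0803 lat -0.0039 z 0.1396 ft [-8.5 14.8 15.3] 8.2333 [ 0.02  0.33 -0.13  1.26  0.02  1.07] w 0.00011466471935812473
{'local': array([-0.0056,  0.0044,  0.05  ]), 'jawyaw': np.float64(0.5219), 'roll': np.float64(-0.0119)} [[-0.152, 0.86, 0.487], [0.019, 0.495, -0.869], [-0.988, -0.123, -0.091]]
```

View pics/s5c.png

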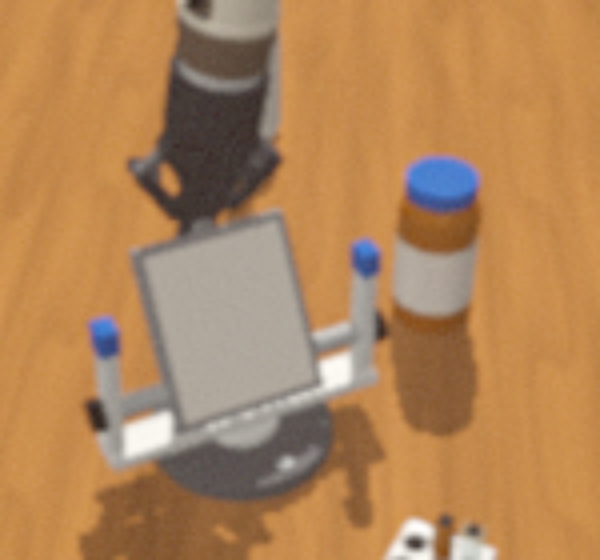

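Request:
arm_command(
  motion=[
    {"x": -0.005, "y": 0.0005, "z": 0.006, "roll": 0, "fingers": 0},
    {"x": -0.005, "y": 0.0005, "z": 0.006, "roll": 0, "fingers": 0},
    {"x": -0.005, "y": 0.0005, "z": 0.006, "roll": 0, "fingers": 0},
  ],
)

```text
clock: 8.53
eef_pos: [0.4645, 0.0015, 0.154]
tool_rot: [0.333, 0.662, -0.375, 0.557]
ft_force: [-1.6, 2.6, -2.0]
grip_width: -0.0001
```

```bash
python3 beh.py .03 .14
```

```text
along -0.0636 lat -0.0025 z 0.154 ft [-1.6  2.6 -2. ] 8.5333 [-0.01  0.35 -0.07  1.31  0.02  1.04] w -0.0001476570970905693
{'local': array([0.0102, 0.0045, 0.0348]), 'jawyaw': np.float64(0.5234), 'roll': np.float64(-0.0104)} [[-0.157, 0.859, 0.487], [0.023, 0.496, -0.868], [-0.987, -0.125, -0.098]]
```

Request:
arm_command(
  motion=[
    {"x": -0.004, "y": 0.0005, "z": 0.007, "roll": 0, "fingers": 0},
    {"x": -0.0035, "y": 0.0005, "z": 0.007, "roll": 0, "fingers": 0},
    {"x": -0.003, "y": 0.0005, "z": 0.007, "roll": 0, "fingers": 0},
    {"x": -0.0025, "y": 0.0005, "z": 0.006, "roll": 0, "fingers": 0},
  ],
)

```text
clock: 8.87
eef_pos: [0.4803, -0.0237, 0.1647]
tool_rot: [0.333, 0.663, -0.377, 0.555]
ft_force: [-3.0, 1.5, -2.2]
grip_width: -0.0002
```

```bash
python3 beh.py .03 .14; cat > tilt.py <<'E'
from h import *
import sys
n=sys.argv[1]; c=snap('side','side'+n); r=(190,150,290,250);G=6
f=cv2.resize(c['frame'][r[1]:r[3],r[0]:r[2],::-1],None,fx=G,fy=G,interpolation=cv2.INTER_CUBIC)
yaw=-1.037; ax=np.array([.499,-.052,.075])
Rz=Ro.from_euler('z',yaw).as_matrix()
for th,col in zip(map(float,sys.argv[2:]),[(0,0,255),(0,255,0),(255,0,0)]):
    Rt=Rz@Ro.from_euler('y',-th).as_matrix()
    P=np.array([[.008,-.065,-.035],[.008,.065,-.035],[.008,.065,.115],[.008,-.065,.115]])@Rt.T+ax
    p=(proj(c,P)-[r[0],r[1]]+.5)*G-.5
    cv2.polylines(f,[np.int32(p.round())],True,col,1)
    print(th,proj(c,P).round(1).tolist())
cv2.imwrite('pics/t%s.png'%n,f)
E
python3 tilt.py 6 0 0.1 0.2
```

```text
along -0.0339 lat -0.0017 z 0.1647 ft [-3.   1.5 -2.2] 8.8667 [-0.06  0.37 -0.    1.36  0.01  1.  ] w -0.0001630162474120853
{'local': array([0.0237, 0.0049, 0.0063]), 'jawyaw': np.float64(0.5228), 'roll': np.float64(-0.011)} [[-0.163, 0.859, 0.485], [0.023, 0.495, -0.869], [-0.986, -0.13, -0.1]]
0.0 [[222.2, 238.2], [258.6, 225.8], [259.6, 189.1], [220.2, 200.9]]
0.1 [[222.7, 238.6], [259.1, 226.2], [257.8, 187.1], [218.6, 198.7]]
0.2 [[223.1, 239.0], [259.6, 226.5], [256.1, 185.3], [217.1, 196.8]]
```

View pics/t6.png

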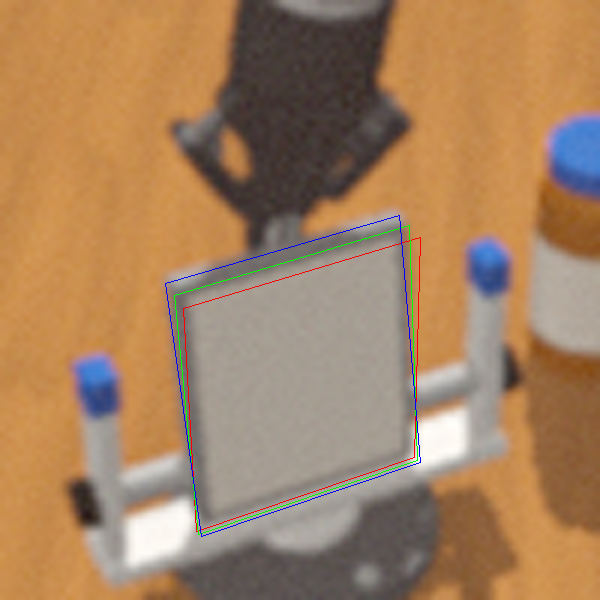

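Request:
arm_command(
  motion=[
    {"x": -0.001, "y": 0.0005, "z": 0.004, "roll": 0, "fingers": 0},
    {"x": -0.001, "y": 0.0005, "z": 0.003, "roll": 0, "fingers": 0},
    {"x": 0, "y": 0, "z": 0, "roll": 0, "fingers": 0},
  ],
)

```text
clock: 9.17
eef_pos: [0.4867, -0.032, 0.1661]
tool_rot: [0.333, 0.662, -0.378, 0.555]
ft_force: [-1.8, 1.2, 1.5]
grip_width: 0.0001
```

```bash
python3 beh.py .03 .14; cat > tilt.py <<'E'
from h import *
import sys
n=sys.argv[1]; cam=sys.argv[2]; r=eval(sys.argv[3]);G=6
import os
c=load(cam+n) if os.path.exists('pics/'+cam+n+'.npz') else snap(cam,cam+n)
yaw=-1.037; ax=np.array([.499,-.052,.075])
Rz=Ro.from_euler('z',yaw).as_matrix()
fs=[]
for th in map(float,sys.argv[4:]):
    f=cv2.resize(c['frame'][r[1]:r[3],r[0]:r[2],::-1],None,fx=G,fy=G,interpolation=cv2.INTER_CUBIC)
    Rt=Rz@Ro.from_euler('y',-th).as_matrix()
    for s,col in((.008,(0,0,255)),(-.008,(0,255,0))):
        P=np.array([[s,-.065,-.035],[s,.065,-.035],[s,.065,.115],[s,-.065,.115]])@Rt.T+ax
        p=(proj(c,P)-[r[0],r[1]]+.5)*G-.5
        cv2.polylines(f,[np.int32(p.round())],True,col,1)
    fs.append(f)
cv2.imwrite('pics/t%s%s.png'%(cam,n),np.hstack(fs))
E
python3 tilt.py 7 side 210,175,270,250 0 0.1
```

```text
along -0.0235 lat -0.0004 z 0.1661 ft [-1.8  1.2  1.5] 9.1667 [-0.07  0.38  0.02  1.37  0.01  0.98] w 8.653948805416547e-05
{'local': array([ 0.0264,  0.0037, -0.0039]), 'jawyaw': np.float64(0.52), 'roll': np.float64(-0.0138)} [[-0.161, 0.86, 0.483], [0.022, 0.493, -0.87], [-0.987, -0.13, -0.099]]
```

View pics/tside7.png

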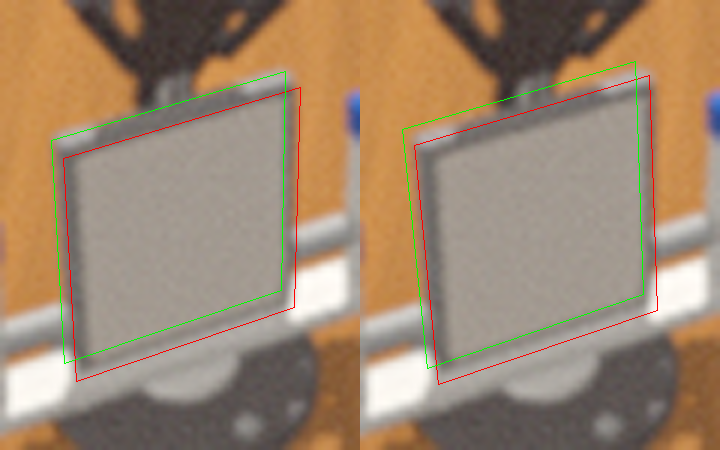

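Request:
arm_command(
  motion=[
    {"x": 0, "y": 0, "z": -0.01, "roll": 0, "fingers": 0},
    {"x": 0, "y": 0, "z": -0.02, "roll": 0, "fingers": 0},
    {"x": 0, "y": 0, "z": -0.03, "roll": 0, "fingers": 0},
    {"x": -0.02, "y": 0, "z": -0.03, "roll": 0, "fingers": 0},
    {"x": -0.04, "y": 0, "z": -0.03, "roll": 0, "fingers": 0},
    {"x": -0.03, "y": 0, "z": -0.03, "roll": 0, "fingers": 0},
    {"x": 0, "y": 0, "z": -0.03, "roll": 0, "fingers": 0},
    {"x": 0, "y": 0, "z": 0, "roll": 0, "fingers": 0},
  ],
)

```text
clock: 9.88
eef_pos: [0.4172, 0.1266, 0.2701]
tool_rot: [0.338, 0.657, -0.376, 0.56]
ft_force: [-0.1, -0.7, -0.2]
grip_width: -0.0002
```

```bash
python3 beh.py .03 .14; python3 -c "
from h import *
for n in('top','side','wrist'): snap(n,n+'8')"
python3 caps.py top8 side8; python3 tilt.py 8 top 250,185,320,260 0 0.06;python3 tilt.py 8 side 210,175,270,250 0 0.06
```

```text
along -0.1954 lat 0.0205 z 0.2701 ft [-0.1 -0.7 -0.2] 9.8833 [0.25 0.21 0.05 1.55 0.06 1.31] w -0.0002258717588480212
{'local': array([ 0.1155, -0.0023,  0.177 ]), 'jawyaw': np.float64(0.5155), 'roll': np.float64(-0.0183)} [[-0.145, 0.864, 0.482], [0.023, 0.49, -0.872], [-0.989, -0.115, -0.091]]
top8 [219 160  17  16 208] [226.8 167.5] z.15: [0.6567 0.1215 0.15  ] ang 0.8331
top8 [258 184   5   4  16] [260.  185.5] z.15: [0.5939 0.0035 0.15  ] ang 0.5295
top8 [289 238   6   5  18] [291.4 240.2] z.15: [ 0.4034 -0.108   0.15  ] ang -2.6116
side8 [282 170  17  12 154] [290.2 175.5] z.15: [0.6578 0.1136 0.15  ] ang 0.8064
side8 [269 191   5   8  32] [271.  194.4] z.15: [0.5947 0.0029 0.15  ] ang 0.5209
side8 [203 210   6   9  34] [205.8 214.2] z.15: [ 0.4047 -0.1076  0.15  ] ang -2.6086
```

View pics/ttop8.png

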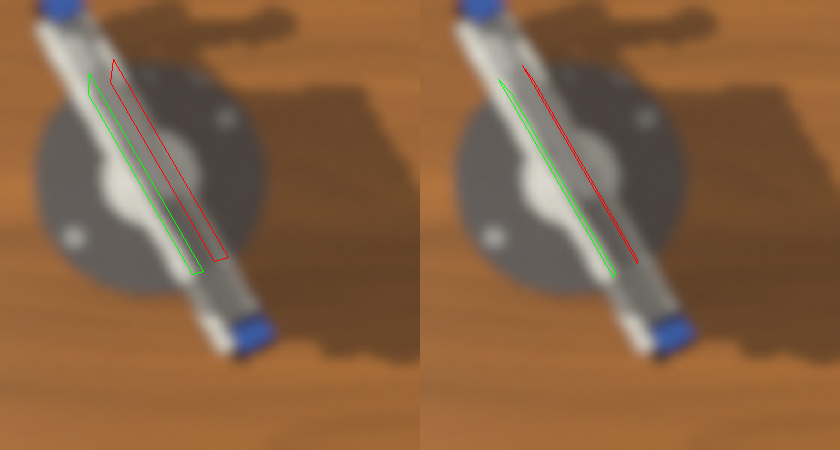

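View pics/wrist8.png

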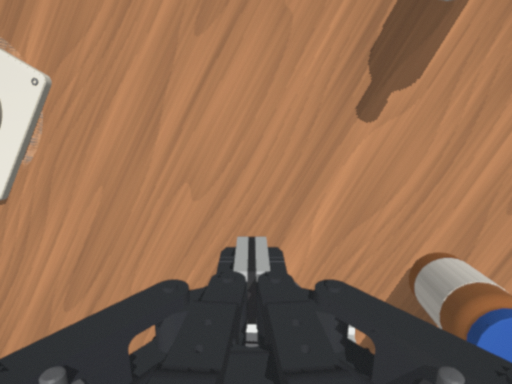

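View pics/tside8.png

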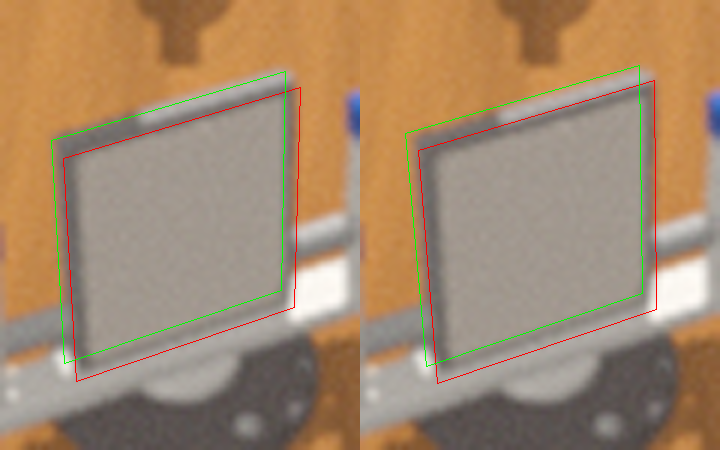

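Request:
arm_command(
  motion=[
    {"x": -0.03, "y": 0, "z": 0, "roll": 0, "fingers": 0},
    {"x": -0.035, "y": -0.003, "z": 0.03, "roll": 0, "fingers": 0},
    {"x": -0.01, "y": -0.003, "z": 0.04, "roll": 0, "fingers": 0},
    {"x": -0.005, "y": -0.003, "z": 0.04, "roll": 0, "fingers": 0},
    {"x": -0.005, "y": -0.003, "z": 0.04, "roll": 0, "fingers": 0},
    {"x": -0.005, "y": -0.003, "z": 0.04, "roll": 0, "fingers": 0},
    {"x": 0, "y": -0.003, "z": 0.02, "roll": 0, "fingers": 0},
    {"x": 0, "y": 0, "z": 0, "roll": 0, "fingers": 0},
  ],
)

```text
clock: 10.7
eef_pos: [0.5174, -0.0855, 0.3322]
tool_rot: [0.334, 0.658, -0.384, 0.555]
ft_force: [-0.1, 1.1, -0.5]
grip_width: -0.0002
```

```bash
python3 beh.py .03 .14; python3 -c "
from h import *
c=snap('wrist','wrist9');print(ray(c,256,192))
f=c['frame'][:,:,::-1].copy()
for a in (0,.05):
  ax=np.array([.499,-.0523,.075]);Rt=Ro.from_euler('z',-1.041).as_matrix()@Ro.from_euler('y',-a).as_matrix()
  P=np.array([[s,y,.115] for s,y in((.008,.065),(.008,-.065),(-.008,-.065),(-.008,.065))])@Rt.T+ax
  cv2.polylines(f,[np.int32(proj(c,P).round())],True,(0,0,255) if a==0 else (0,255,0),1)
  print(proj(c,P).round(1).tolist())
print(proj(c,[[.499+.11*np.sin(1.041),-.0523+.11*np.cos(1.041),.16],[.499-.11*np.sin(1.041),-.0523-.11*np.cos(1.041),.16]]))
cv2.imwrite('pics/w9o.png',f)"
```

```text
along 0.0382 lat -0.0012 z 0.3322 ft [-0.1  1.1 -0.5] 10.7 [-0.16  0.42  0.5   1.82 -0.01  0.91] w -0.0001817495488836363
{'local': array([ 0.196 ,  0.0254, -0.0505]), 'jawyaw': np.float64(0.5083), 'roll': np.float64(-0.0255)} [[-0.162, 0.866, 0.474], [0.014, 0.482, -0.876], [-0.987, -0.135, -0.09]]
(array([ 0.5091904 , -0.02895627,  0.47950005]), array([-0.02960066, -0.19202199, -0.98094411]))
[[348.1, 167.4], [202.2, 168.9], [201.4, 151.3], [348.6, 148.7]]
[[348.3, 160.8], [201.9, 162.6], [201.3, 144.9], [348.7, 141.9]]
[[393.14644081 155.83045945]
 [167.54544647 159.07236537]]
```

View pics/w9o.png

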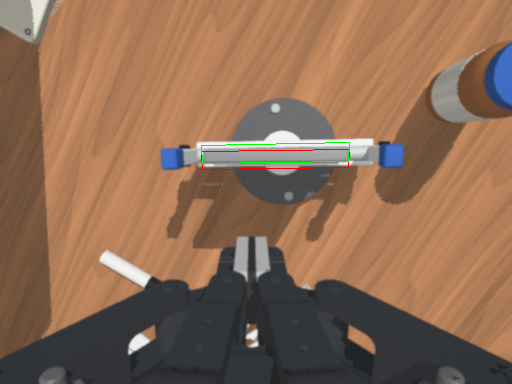

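```bash
python3 -c "
from h import *
f=cv2.imread('pics/wrist9.png'); cv2.imwrite('pics/w9c.png',cv2.resize(f[130:185,150:412],None,fx=3,fy=6,interpolation=cv2.INTER_CUBIC))
for u in (215,235,255,275,295,320,340): print(u,f[138:178,u-3:u+4].mean(axis=(1,2)).astype(int).tolist())
c=load('wrist9'); hsv=cv2.cvtColor(c['frame'],cv2.COLOR_RGB2HSV); m=cv2.inRange(hsv,(108,110,60),(128,255,255))
k,l,st,ce=cv2.connectedComponentsWithStats(m)
for i in range(1,k):
  if st[i,4]>30: print(st[i],ce[i])
"
```

```text
215 [133, 132, 135, 175, 230, 240, 241, 240, 239, 233, 200, 168, 162, 162, 162, 161, 160, 158, 157, 156, 155, 154, 149, 134, 119, 132, 175, 192, 153, 102, 80, 77, 77, 78, 78, 79, 79, 80, 80, 80]
235 [107, 108, 119, 172, 228, 239, 241, 240, 238, 228, 188, 162, 161, 163, 163, 162, 161, 160, 159, 157, 156, 153, 146, 131, 117, 127, 150, 151, 119, 87, 77, 76, 76, 76, 76, 77, 77, 78, 79, 80]
255 [111, 113, 150, 218, 238, 241, 241, 240, 234, 202, 167, 162, 163, 164, 165, 163, 162, 160, 159, 158, 157, 153, 143, 126, 117, 137, 155, 149, 111, 80, 73, 73, 72, 72, 72, 72, 72, 72, 72, 71]
275 [240, 239, 237, 240, 242, 242, 242, 241, 234, 185, 158, 161, 165, 166, 166, 164, 163, 161, 159, 159, 158, 155, 142, 122, 119, 149, 160, 160, 167, 171, 172, 172, 171, 169, 159, 136, 103, 80, 73, 73]
295 [238, 239, 238, 240, 242, 242, 242, 239, 220, 176, 160, 164, 168, 168, 166, 165, 164, 163, 161, 160, 159, 154, 139, 121, 124, 151, 161, 159, 164, 162, 152, 138, 123, 103, 85, 76, 73, 72, 72, 72]
320 [115, 165, 231, 241, 242, 242, 242, 237, 214, 176, 165, 168, 169, 170, 168, 167, 165, 164, 162, 161, 158, 151, 134, 120, 129, 154, 157, 131, 95, 76, 73, 73, 73, 72, 73, 74, 77, 83, 79, 73]
340 [149, 195, 234, 242, 242, 242, 241, 233, 192, 163, 166, 170, 171, 170, 169, 167, 166, 166, 163, 161, 158, 148, 130, 136, 190, 216, 207, 149, 99, 84, 83, 82, 82, 82, 83, 83, 84, 85, 85, 85]
[ 485   43   27   67 1308] [500.3295107   77.77752294]
[379 144  25  24 536] [391.07649254 155.42910448]
[161 148  23  21 414] [171.82850242 158.20531401]
```

View pics/w9c.png

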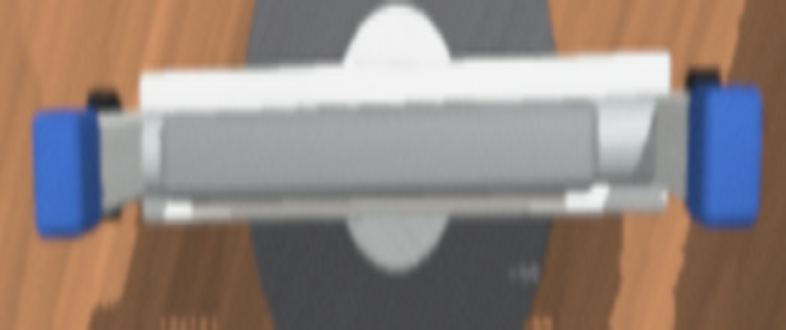

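Request:
arm_command(
  motion=[
    {"x": -0.003, "y": 0, "z": 0.035, "roll": 0, "fingers": 0},
    {"x": -0.003, "y": 0, "z": 0.035, "roll": 0, "fingers": 0},
    {"x": 0, "y": 0, "z": 0, "roll": 0, "fingers": 0},
    {"x": 0, "y": 0, "z": 0, "roll": 0, "fingers": 0},
  ],
)

```text
clock: 11.08
eef_pos: [0.5493, -0.1474, 0.3262]
tool_rot: [0.334, 0.663, -0.385, 0.549]
ft_force: [0.9, 0.8, 0.7]
grip_width: 0.0002
```

```bash
python3 beh.py .03 .14; python3 -c "
from h import *
c=snap('wrist','wrist10')
f=cv2.resize(c['frame'][:200,130:430,::-1],None,fx=2.6,fy=2.6,interpolation=cv2.INTER_CUBIC)
g=f.copy()
for a in (0,.03):
  ax=np.array([.499,-.0523,.075]);Rt=Ro.from_euler('z',-1.041).as_matrix()@Ro.from_euler('y',-a).as_matrix()
  P=np.array([[s,y,z] for z in(.115,-.035) for s,y in((.008,.065),(.008,-.065),(-.008,-.065),(-.008,.065)) ])@Rt.T+ax
  print(proj(c,P).round(1).tolist())
  for k in(0,4): cv2.polylines(f,[np.int32(((proj(c,P[k:k+4])-[130,0]+.5)*2.6-.5).round())],True,(0,0,255) if a==0 else (0,255,0),1)
print(proj(c,[[.499+.11*np.sin(1.041),-.0523+.11*np.cos(1.041),.16],[.499-.11*np.sin(1.041),-.0523-.11*np.cos(1.041),.16]]))
cv2.imwrite('pics/w10o.png',f);cv2.imwrite('pics/w10.png',g)"
```

```text
along 0.1078 lat -0.0053 z 0.3262 ft [0.9 0.8 0.7] 11.0833 [-0.25  0.54  0.67  1.88 -0.02  0.82] w 0.00023579557058177317
{'local': array([ 0.1971,  0.0283, -0.1184]), 'jawyaw': np.float64(0.5081), 'roll': np.float64(-0.0257)} [[-0.174, 0.865, 0.471], [0.02, 0.482, -0.876], [-0.985, -0.143, -0.101]]
[[357.6, 83.5], [202.3, 90.7], [201.5, 71.4], [358.2, 62.6], [336.6, 105.5], [235.4, 109.3], [235.0, 96.7], [336.9, 92.3]]
[[357.8, 78.9], [202.1, 86.6], [201.4, 67.3], [358.3, 58.2], [336.6, 106.3], [235.3, 110.1], [235.1, 97.6], [336.8, 93.2]]
[[405.08932972  77.76057386]
 [166.2169576   89.33431346]]
```

View pics/w10o.png

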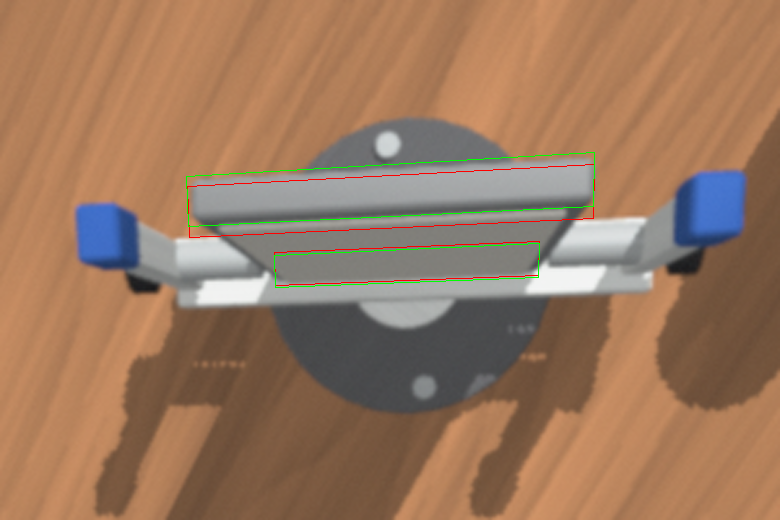

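View pics/w10.png

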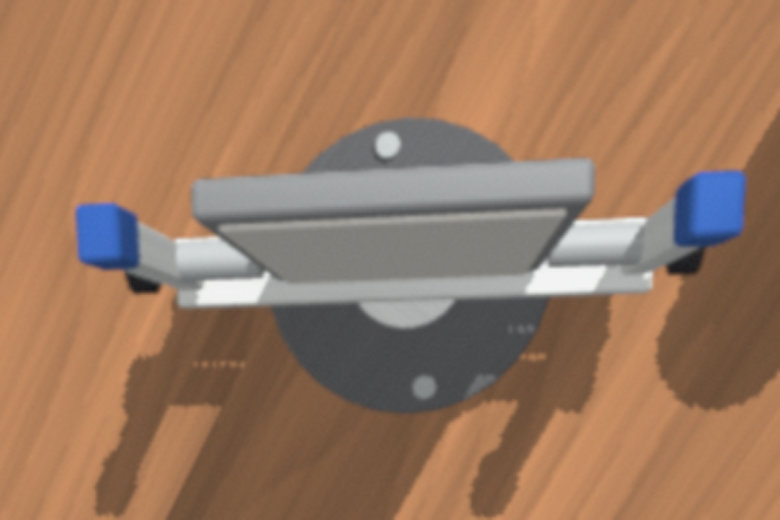

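Request:
arm_command(
  motion=[
    {"x": 0, "y": 0, "z": -0.035, "roll": 0, "fingers": 0},
    {"x": 0, "y": 0, "z": -0.035, "roll": 0, "fingers": 0},
    {"x": 0, "y": 0, "z": -0.035, "roll": 0, "fingers": 0},
    {"x": 0, "y": 0, "z": -0.035, "roll": 0, "fingers": 0},
    {"x": 0, "y": 0, "z": -0.035, "roll": 0, "fingers": 0},
    {"x": 0, "y": 0, "z": -0.035, "roll": 0, "fingers": 0},
    {"x": 0, "y": 0, "z": -0.02, "roll": 0, "fingers": 0},
    {"x": 0, "y": 0, "z": 0, "roll": 0, "fingers": 0},
  ],
)

```text
clock: 11.8
eef_pos: [0.4284, 0.0677, 0.3465]
tool_rot: [0.332, 0.666, -0.383, 0.547]
ft_force: [0.2, -0.6, 0.1]
grip_width: -0.0001
```

```bash
python3 beh.py .10 .164
```

```text
along -0.139 lat 0.0002 z 0.3465 ft [ 0.2 -0.6  0.1] 11.8 [0.13 0.23 0.28 1.79 0.05 1.19] w -0.0001272305821653866
{'local': array([0.1752, 0.0275, 0.0583]), 'jawyaw': np.float64(0.5134), 'roll': np.float64(-0.0204)} [[-0.181, 0.862, 0.474], [0.023, 0.486, -0.874], [-0.983, -0.147, -0.107]]
```

Request:
arm_command(
  motion=[
    {"x": 0.035, "y": 0.005, "z": 0, "roll": 0, "fingers": 0},
    {"x": 0.035, "y": 0.005, "z": 0, "roll": 0, "fingers": 0},
    {"x": 0.035, "y": 0.005, "z": 0, "roll": 0, "fingers": 0},
    {"x": 0.035, "y": 0.005, "z": 0, "roll": 0, "fingers": 0},
    {"x": 0.02, "y": 0.005, "z": 0, "roll": 0, "fingers": 0},
    {"x": 0, "y": 0, "z": 0, "roll": 0, "fingers": 0},
  ],
)

```text
clock: 12.3
eef_pos: [0.418, 0.089, 0.185]
tool_rot: [0.331, 0.664, -0.376, 0.555]
ft_force: [-1.3, -1.1, 0.5]
grip_width: 0.0005
```

```bash
python3 beh.py .04 .164
```

```text
along -0.1626 lat 0.002 z 0.185 ft [-1.3 -1.1  0.5] 12.3 [ 0.17  0.25 -0.12  1.36  0.05  1.22] w 0.0005464386640163211
{'local': array([0.0083, 0.0018, 0.1241]), 'jawyaw': np.float64(0.5255), 'roll': np.float64(-0.0083)} [[-0.165, 0.857, 0.487], [0.022, 0.497, -0.867], [-0.986, -0.132, -0.101]]
```

Request:
arm_command(
  motion=[
    {"x": 0.002, "y": 0, "z": 0.03, "roll": 0, "fingers": 0},
    {"x": 0.002, "y": 0, "z": 0.03, "roll": 0, "fingers": 0},
    {"x": 0.002, "y": 0, "z": 0.03, "roll": 0, "fingers": 0},
    {"x": 0.002, "y": 0, "z": 0.018, "roll": 0, "fingers": 0},
    {"x": 0, "y": 0, "z": 0, "roll": 0, "fingers": 0},
  ],
)

```text
clock: 12.72
eef_pos: [0.4697, -0.0057, 0.1699]
tool_rot: [0.328, 0.665, -0.373, 0.558]
ft_force: [-0.3, 0.5, 0.5]
grip_width: -0.0004
```

```bash
python3 beh.py .0215 .166
```

```text
along -0.0548 lat -0.0017 z 0.1699 ft [-0.3  0.5  0.5] 12.7167 [-0.02  0.35 -0.02  1.36  0.02  1.02] w -0.00038235143884645544
{'local': array([0.0003, 0.0021, 0.0335]), 'jawyaw': np.float64(0.5351), 'roll': np.float64(0.0013)} [[-0.163, 0.853, 0.496], [0.02, 0.506, -0.863], [-0.986, -0.13, -0.099]]
```

Request:
arm_command(
  motion=[
    {"x": 0, "y": 0.001, "z": 0.01, "roll": 0, "fingers": 0},
    {"x": 0, "y": 0.001, "z": 0.01, "roll": 0, "fingers": 0},
    {"x": 0, "y": 0, "z": 0.007, "roll": 0, "fingers": 0},
    {"x": 0, "y": 0, "z": 0, "roll": 0, "fingers": 0},
  ],
)

```text
clock: 13.05
eef_pos: [0.4869, -0.0295, 0.1707]
tool_rot: [0.329, 0.663, -0.372, 0.559]
ft_force: [0.5, -0.1, -0.1]
grip_width: -0.0003
```

```bash
python3 beh.py .0215 .166
```

```text
along -0.0256 lat 0.001 z 0.1707 ft [ 0.5 -0.1 -0.1] 13.05 [-0.07  0.38  0.02  1.37  0.01  0.97] w -0.0003483439755558822
{'local': array([ 0.0043, -0.0004,  0.0045]), 'jawyaw': np.float64(0.5353), 'roll': np.float64(0.0015)} [[-0.158, 0.853, 0.497], [0.02, 0.506, -0.862], [-0.987, -0.126, -0.097]]
```

Request:
arm_command(
  motion=[
    {"x": 0, "y": 0, "z": 0.003, "roll": 0, "fingers": 0},
    {"x": 0, "y": 0, "z": 0.0015, "roll": 0, "fingers": 0},
    {"x": 0, "y": 0, "z": 0.0005, "roll": 0, "fingers": 0},
  ],
)

```text
clock: 13.3
eef_pos: [0.4887, -0.0323, 0.1709]
tool_rot: [0.329, 0.664, -0.371, 0.559]
ft_force: [-0.5, 1.1, -0.3]
grip_width: 0.0002
```

```bash
python3 beh.py .021 .166
```

```text
along -0.0222 lat 0.0011 z 0.1709 ft [-0.5  1.1 -0.3] 13.3 [-0.07  0.38  0.03  1.38  0.01  0.97] w 0.00018745324765780924
{'local': array([ 0.0049, -0.0005,  0.0016]), 'jawyaw': np.float64(0.5373), 'roll': np.float64(0.0035)} [[-0.159, 0.852, 0.498], [0.022, 0.508, -0.861], [-0.987, -0.126, -0.1]]
```

Request:
arm_command(
  motion=[
    {"x": 0, "y": 0, "z": 0.002, "roll": 0, "fingers": 0},
    {"x": 0, "y": 0, "z": 0.001, "roll": 0, "fingers": 0},
  ],
)

```text
clock: 13.47
eef_pos: [0.4894, -0.0336, 0.171]
tool_rot: [0.329, 0.665, -0.37, 0.558]
ft_force: [-1.1, 2.7, 1.4]
grip_width: -0.0001
```

```bash
python3 beh.py .021 .166
```

```text
along -0.0208 lat 0.0011 z 0.171 ft [-1.1  2.7  1.4] 13.4667 [-0.08  0.39  0.03  1.38  0.01  0.96] w -8.147537672286212e-05
{'local': array([ 0.0051, -0.0005,  0.0003]), 'jawyaw': np.float64(0.5391), 'roll': np.float64(0.0053)} [[-0.16, 0.851, 0.5], [0.024, 0.509, -0.86], [-0.987, -0.126, -0.102]]
```

Request:
arm_command(
  motion=[
    {"x": 0, "y": 0, "z": 0.0025, "roll": 0, "fingers": 0},
    {"x": 0, "y": 0, "z": 0.001, "roll": 0, "fingers": 0},
  ],
)

```text
clock: 13.63
eef_pos: [0.4908, -0.0359, 0.171]
tool_rot: [0.329, 0.666, -0.37, 0.558]
ft_force: [-1.6, 2.8, 2.5]
grip_width: 0.0002
```

```bash
python3 beh.py .021 .166
```

```text
along -0.0181 lat 0.0011 z 0.171 ft [-1.6  2.8  2.5] 13.6333 [-0.08  0.39  0.04  1.38  0.01  0.96] w 0.0002459651052845864
{'local': array([ 0.0054, -0.0005, -0.0024]), 'jawyaw': np.float64(0.5405), 'roll': np.float64(0.0067)} [[-0.161, 0.851, 0.501], [0.025, 0.51, -0.86], [-0.987, -0.126, -0.103]]
```

Request:
arm_command(
  motion=[
    {"x": 0, "y": 0, "z": -0.01, "roll": 0, "fingers": 0},
    {"x": 0, "y": 0, "z": -0.02, "roll": 0, "fingers": 0},
    {"x": 0, "y": 0, "z": -0.03, "roll": 0, "fingers": 0},
    {"x": -0.02, "y": 0, "z": -0.03, "roll": 0, "fingers": 0},
    {"x": -0.04, "y": 0, "z": -0.02, "roll": 0, "fingers": 0},
    {"x": -0.04, "y": 0, "z": 0, "roll": 0, "fingers": 0},
    {"x": -0.03, "y": 0, "z": 0, "roll": 0, "fingers": 0},
    {"x": -0.01, "y": -0.003, "z": 0.035, "roll": 0, "fingers": 0},
    {"x": -0.004, "y": -0.003, "z": 0.035, "roll": 0, "fingers": 0},
    {"x": -0.004, "y": -0.003, "z": 0.035, "roll": 0, "fingers": 0},
    {"x": -0.004, "y": -0.003, "z": 0.035, "roll": 0, "fingers": 0},
    {"x": -0.003, "y": -0.003, "z": 0.035, "roll": 0, "fingers": 0},
    {"x": -0.003, "y": -0.003, "z": 0.03, "roll": 0, "fingers": 0},
    {"x": 0, "y": 0, "z": 0.02, "roll": 0, "fingers": 0},
    {"x": 0, "y": 0, "z": 0, "roll": 0, "fingers": 0},
  ],
)

```text
clock: 14.88
eef_pos: [0.5611, -0.1503, 0.3238]
tool_rot: [0.323, 0.661, -0.371, 0.566]
ft_force: [-1.8, 0.3, -0.7]
grip_width: 0.0
```

```bash
python3 beh.py .03 .14; python3 -c "
from h import *
c=snap('wrist','wrist11')
f=cv2.resize(c['frame'][:200,130:430,::-1],None,fx=2.6,fy=2.6,interpolation=cv2.INTER_CUBIC)
for a in (0,.03):
  ax=np.array([.499,-.0523,.075]);Rt=Ro.from_euler('z',-1.041).as_matrix()@Ro.from_euler('y',-a).as_matrix()
  P=np.array([[s,y,z] for z in(.115,-.035) for s,y in((.008,.065),(.008,-.065),(-.008,-.065),(-.008,.065)) ])@Rt.T+ax
  for k in(0,4): cv2.polylines(f,[np.int32(((proj(c,P[k:k+4])-[130,0]+.5)*2.6-.5).round())],True,(0,0,255) if a==0 else (0,255,0),1)
q=proj(c,[[.499+.11*np.sin(1.041),-.0523+.11*np.cos(1.041),.16],[.499-.11*np.sin(1.041),-.0523-.11*np.cos(1.041),.16]])
for v in (q-[130,0]+.5)*2.6-.5: cv2.circle(f,tuple(np.int32(v.round()).tolist()),3,(0,0,255),-1)
cv2.imwrite('pics/w11o.png',f)
for n in('top','side'): snap(n,n+'11')"
python3 caps.py top11 side11; python3 tilt.py 11 side 210,175,270,250 0 0.06
```

```text
along 0.1162 lat 0.0035 z 0.3238 ft [-1.8  0.3 -0.7] 14.8833 [-0.25  0.54  0.68  1.85 -0.03  0.79] w 3.1765293351581516e-05
{'local': array([ 0.1943,  0.0214, -0.1303]), 'jawyaw': np.float64(0.5463), 'roll': np.float64(0.0125)} [[-0.15, 0.848, 0.509], [0.007, 0.515, -0.857], [-0.989, -0.125, -0.084]]
top11 [219 160  17  16 207] [226.8 167.5] z.15: [0.6568 0.1214 0.15  ] ang 0.8326
top11 [258 184   5   4  16] [260.  185.5] z.15: [0.5939 0.0035 0.15  ] ang 0.5295
side11 [282 170  17  12 104] [290.7 176. ] z.15: [0.6593 0.1107 0.15  ] ang 0.793
side11 [269 191   5   8  31] [271.  194.3] z.15: [0.5948 0.0033 0.15  ] ang 0.524
side11 [203 210   6   9  35] [205.9 214.1] z.15: [ 0.4049 -0.1072  0.15  ] ang -2.6111
```

View pics/w11o.png

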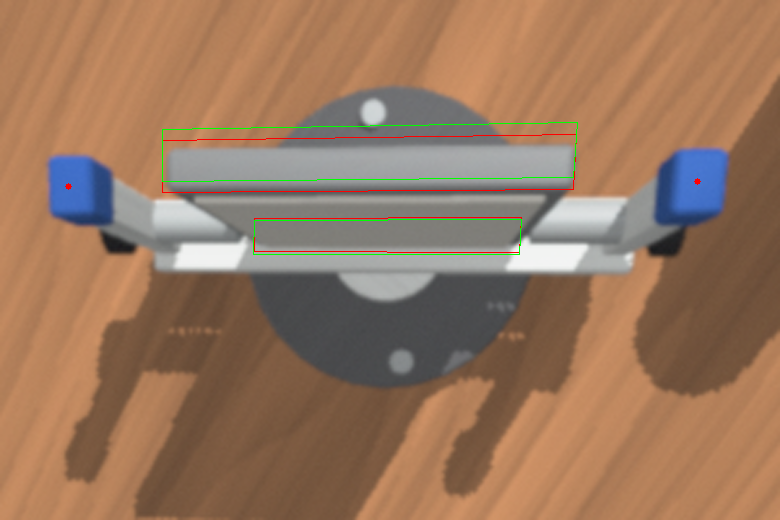

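View pics/tside11.png

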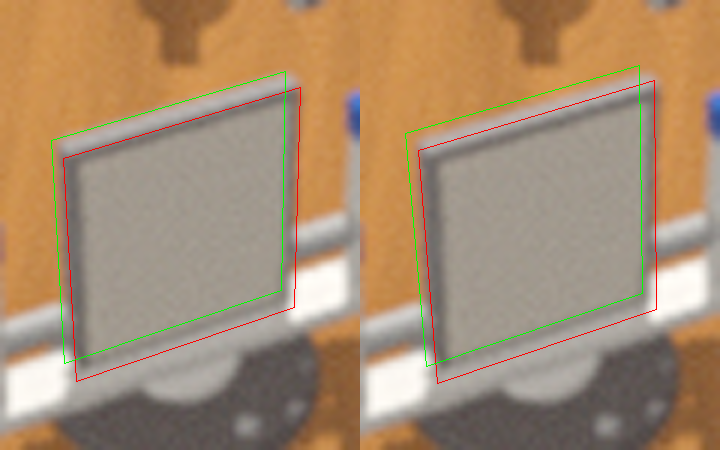

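```bash
python3 -c "
import cv2
for n in('wrist10','wrist11'):
  f=cv2.imread('pics/%s.png'%n)
  o=f[40:125,140:425] if n=='wrist11' else f[50:130,150:425]
  import numpy as np
  W=o.shape[1]//2
  a=cv2.resize(o[:,:W],None,fx=5.5,fy=3*1.2,interpolation=cv2.INTER_CUBIC)
  b=cv2.resize(o[:,-W:],None,fx=5.5,fy=3*1.2,interpolation=cv2.INTER_CUBIC)
  cv2.imwrite('pics/z%s.png'%n,np.vstack([a,b])); print(o.shape,W)
"
```

```text
(80, 275, 3) 137
(85, 285, 3) 142
```

View pics/zwrist11.png

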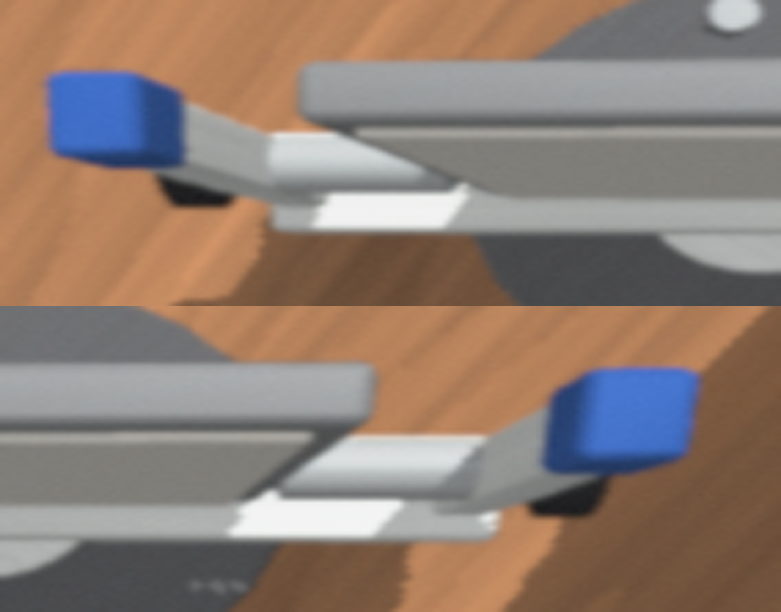

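View pics/zwrist10.png

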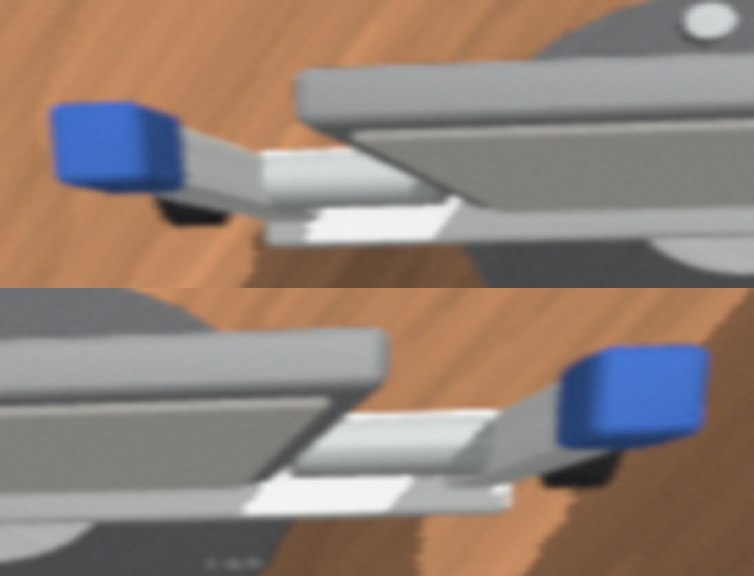

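```bash
python3 -c "
from h import *
a=load('side0')['frame'].astype(int);b=load('side11')['frame'].astype(int)
d=np.abs(a-b).max(2)
for n,(x0,y0,x1,y1) in dict(rack=(258,255,308,325),marker=(160,298,218,320),jar=(285,185,302,210),cleaner=(232,120,252,165),others=(175,322,330,380)).items(): print(n,d[y0:y1,x0:x1].mean().round(1),(d[y0:y1,x0:x1]>50).sum())
print(get_obs()['ft_force'].round(1)); job_done()"
```

```text
rack 4.4 29
marker 4.2 0
jar 4.4 0
cleaner 14.8 104
others 9.6 740
[ 0.  -0.2 -1.1]
the job is handed in; nothing more can be done
```

View pics/side11.png

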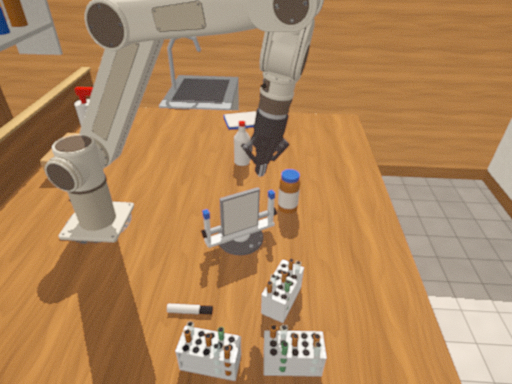

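The job is handed in: the panel faces the intended rack and stands close to upright, about 1° forward by my best estimate. The arm was clear of everything at about 15 s on the robot's clock. I chose the rack at top-view pixel (337,178), the farthest left of the three; the others are at (384,172) and (388,224).

I swivelled the yoke first, with the fingers loosely around its left post. I then pushed the panel up from behind, near its top edge, in two passes. The highest force I read between moves was about 23 N, on first contact with the panel.

**Last checks:**
- **Swivel:** the post caps put the yoke at about -1.042 rad. The bearing to the rack's middle is about -1.035 rad, so the panel is off by roughly 0.4°. The rack position came from the top and side views, which agree within 4 mm.
- **Tilt:** after the first pass the panel leaned back about 1 to 1.5°. The second pass went slightly past upright, and the close-up wrist view gives about 0.5 to 1° forward. The side view hints at a bit more, perhaps 2°, but it is too coarse to settle it. I left it there without correcting it.
- **Other items:** comparing side views from before and after, the rack, marker and amber jar show no movement. The comparison did flag changed pixels around the cleaner and the two other racks. In the final picture both look to be in their original places; the gripper partly covers the cleaner, but I did not trace the cause of the change at the racks.

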